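# Release the clamped vial and stand it in the teal tray

### The job

On this laboratory bench a black-capped sample vial is held down in a ratchet clamp. Lift the clamp's red pawl by its crossbar so that the sprung bar slides all the way back, and only then take the vial out and set it down, standing upright, in the teal tray (not the grey one), lowering it onto the tray's floor before letting go.

Things in the scene. Friction and masses are not known exactly. Their poses are not given: they have to be found in the camera images.
- vial: Clamped vial: glass 36 mm wide, 50 high; neck 26 wide to 60; black cap 38 wide from 60 to 80 mm, white label on top; 120 g. Origin: centre of underside, z up. Stands loose on the clamp's base plate, 12 mm above the bench, between pins 10 mm tall. Until the bar is back its fork, under the cap, holds the vial down; then grip the cap from above, across the bar. Two like vials stand in the grey tray.
- tray: The teal open tray, fixed to the bench: 130 x 130 mm outside, walls 4 mm thick and 22 mm high, its floor 4 mm above the bench. Origin at the centre of its underside, axes along its sides. A grey tray of the same size is not the goal.
- pawl_handle (a point): Middle of the pawl's red round crossbar, 12 mm thick, 60 long, 122 mm above the bench, on a thin stem; pawl arm 21 mm below. Pawl down: x points from the vial (83 mm along -x) to the pawl's hinge, y along the crossbar, z up. Hinge axis parallel to y, 82 mm along +x and 22 mm lower; lifting follows that arc, under 5 N, up to 0.8 rad. 10 mm up frees the bar, 20 to 30 is ample. It falls back if let go.
- clamp_bar (a joint): Slide of the steel toothed clamp bar in m, along the crossbar point's x, away from the vial: about 0.001 when clamped, 0.040 fully back at its stop. A spring (5 N) drives it back by itself in about 0.5 s while the pawl is held up; if the pawl drops early the next tooth (every 12 mm) catches it. Once it is back the pawl may lie up or down. Hinge cheeks, 70 mm along +x of the crossbar, are 107 mm high.
There are look-alikes about, which are no part of the job. What is shaped like the part that bears pawl_handle but blue or green is not meant.

How it is judged:
On the way, in this order (a step that is already met when the one before it is completed fails the run):
1. the pawl is lifted and the bar has slid back, the vial still in its place (value of joint clamp_bar above 0.034 m and distance of vial from where it was at the start of the episode below 0.012 m), for 0.1 s.
2. the vial, still in the fingers, is lowered to within 20 mm of the teal tray's floor (horizontal distance between vial and tray below 0.06 m and z of vial in the frame of tray below 0.024 m and contact force between the fingers and vial above 0.5 N).
At the end, for the whole second after the job is handed in: The vial stands upright (within about 8 degrees) and at rest on the floor of the teal tray, anywhere inside its walls, and the clamp bar is back (beyond 34 mm) (horizontal distance between vial and tray below 0.06 m and z of vial in the frame of tray below 0.009 m and angle between vial's own z axis and vertical below 0.15 rad and linear speed of vial below 0.02 m/s and value of joint clamp_bar above 0.034 m); the robot touches nothing.
It also fails if it takes over 45 s, if anything falls off the work surface, if the arm or the gripper's body presses on something with over 40 N, if the wrist force passes 120 N, or if a joint passes its speed limit or range.

### The arm

A 7-joint arm with a two-finger parallel gripper is mounted at the origin on the work surface. World frame = base frame: x ahead of the robot, y to its left, z up, the work surface at z = 0. Lengths are in m, angles in rad, forces in N, time in s.
With the tool pointing down it reaches from about 0.35 to 0.9 m from the base axis. Payload 8.1 kg.
Tool frame: the origin (TCP) lies at the very end of the fingers, on their centre line; the grasp point (between the pads) lies 19 mm behind it (grasp_offset is the distance from the TCP to the grasp point, in m); z points along the fingers, y is the line along which they close (so a half turn about z gives the same grasp; the last joint's range is limited). The gripper opens to 92 mm and grips with 3 to 60 N. Pads are 19 mm wide; open, the fingers measure 130 mm over their backs; the gripper's body (75 mm by 190 mm) begins 47 mm behind the grasp point.
Start: joints at [1.029, 0.434, 0.025, 1.573, -0.012, 1.134, -0.075], TCP at [0.266, -0.566, 0.227] pointing down, gripper open.
Joint ranges: [-2.62, 2.62], [-0.44, 2.09], [-1.27, 1.32], [0.08, 2.57], [-1.32, 4.46], [0.12, 2], [-2.74, 2.74]. Speed limits (rad/s): [2.22, 2.22, 3.01, 3.01, 3.14, 3.14, 3.14].

### API

Orientations are given as a rotation vector (axis times angle).
In Python, from cell import observe, get_image, camera_params, sign_off, silhouettes, grasp_offset gives the robot as it stands. The module is installed in compiled form; this text tells all that it offers.
- The arm moves only by the tool jog_arm, never from a script. Its argument "motion" is a list that holds one entry, the list of rows, each a list of 7 numbers: the shift along the tool's x, y, z in m, then the turn, a rotation vector about the tool's x, y, z in rad, then the closure, from -1 (fully open) to 1 (shut), so that 0 is half open. In form: [[[dx, dy, dz, wx, wy, wz, hand], ...]]. A call has 1 to 10 rows; each row is the pose to reach, as a shift and turn from the pose commanded when the call began, along the tool's axes at that moment; what a row does not reach only later rows make up. A row lasts 1/12 s, in which the tool goes at most 41.7 mm and 7.16 degrees, less where a joint would pass 70% of its speed; a pose out of reach is approached as far as the arm can. A call with a gripper value outside its range is refused whole. The fingers move at their own pace and stop on an object; "force" is the grip in N (left out, the last holds). Time passes only in rows, so rows that repeat a pose let the fingers close. It gives the time, the measured TCP pose, the force, the opening and the grip force at its end, in the units of the state.
- observe(): the state, without advancing time (a new reading comes with each control period).
- get_image(name): name is "side" or "top" or "wrist"; returns the picture (480x640x3 uint8, red, green, blue); there is no depth.
- camera_params(name): a dict with "vertical_fov" (degrees; the focal length in pixels is half the picture's height over the tangent of half this angle, whatever the lens; pixels are square), "cx", "cy" (the principal point, pixels), "T" (4x4, takes a point from camera to world coordinates). Camera axes: x right, y down, z forward; pixel columns grow to the right and rows downward; lengths in m; the calibration is good to about 2 mm. A picture is of the moment at which its call begins: read the wrist's pose just before it. camera_params takes no time and is no camera call; for the wrist camera it gives the pose at the moment of the call.
- sign_off(): hands the job in; it is judged then, once.
Trained networks look in the newest picture that a camera, given by its name, has taken for a name from the list of things; names that differ only in an ending like _2 or _b are one class to them, and where a whole thing is asked for, a point or a joint stands for the part that bears it (a point fixed in the world has none). Each returns a list of dicts, best first, with "p" (0 to 1); they miss things now and then, are a little off and sometimes report something else, mostly with a low value. They report only what shows in the picture. A call takes as long as a camera call. They do not tell look-alikes from the thing itself.
- silhouettes(query, camera): "mask" (480x640 bool, what is visible of it) and "pixel" ([column, row] in pixels, amid what is visible of it).
The state is a dict: "clock": time; "joints": joint angles; "dq": joint speeds; "joint_efforts": joint torques, N m; "position": TCP position; "ee_rot": TCP orientation; "force": force on the tool from outside, world axes, zero at the start; "ft_torque": the same for the moment, N m; "width": opening from 0.0 (shut) to 1.0 (fully open); "gripper_force": force on a finger pad.
Only numpy, scipy, OpenCV 4.12 (cv2) and the standard library are available. Lean on these libraries where they do the work, as an engineer would, in place of code of your own. Each camera call takes 0.05 s, during which the arm holds its last target. There are 200 camera calls.

## Working session

There is one attempt and no reset: what is moved stays moved. The work goes in short steps, Python scripts to look and compute and a tool call to move; the robot and the scene stay as the last step left them, time stands still between calls to the robot, and variables do not carry over. Pictures are saved under pics/ and viewed, at most 10 in all, crops included, and the job is handed in when it is done.

Besides the shell and the picture viewer there is one more tool, called after ">>>" as name([rows], argument=value, ...), one row to a line, values as JSON. jog_arm: Moves the arm, as the interface text tells. Its arguments: {"type":"object","properties":{"motion":{"type":"array"},"force":{"type":"number"}},"required":["motion"]}

```bash
mkdir -p pics; cat > h.py <<'E'
import numpy as np, cv2
from cell import *
from scipy.spatial.transform import Rotation as R
def ray(cam,px):
    c=camera_params(cam); f=240/np.tan(np.radians(c["vertical_fov"])/2)
    d=np.array([(px[0]-c["cx"])/f,(px[1]-c["cy"])/f,1]); T=np.array(c["T"])
    return T[:3,3],T[:3,:3]@d
def atz(cam,px,z):
    o,d=ray(cam,px); return o+d*(z-o[2])/d[2]
def proj(cam,p):
    c=camera_params(cam); f=240/np.tan(np.radians(c["vertical_fov"])/2); T=np.array(c["T"])
    q=T[:3,:3].T@(np.array(p)-T[:3,3]); return np.array([c["cx"]+f*q[0]/q[2],c["cy"]+f*q[1]/q[2]])
def save(im,n): cv2.imwrite("pics/"+n,im[:,:,::-1])
E
python3 - <<'E'
from h import *
t=get_image("top"); s=get_image("side")
save(t,"top1.png"); save(s,"side1.png")
o=observe(); print(o["clock"],o["position"],R.from_rotvec(o["ee_rot"]).as_matrix().round(3),grasp_offset)
for q in ["vial","tray","pawl_handle"]:
  for d in silhouettes(q,"top"): print(q,d["p"],d["pixel"],d["mask"].sum())
print(camera_params("top"))
E
```

```text
0.1 [ 0.26530956 -0.56542991  0.22606115] [[ 0.905  0.425 -0.001]
 [ 0.425 -0.905  0.001]
 [-0.    -0.001 -1.   ]] 0.0188
vial 0.58 [337.0, 252.3] 362
tray 0.95 [522.5, 256.4] 4068
pawl_handle 0.82 [436.7, 131.4] 550
pawl_handle 0.68 [334.7, 193.8] 558
pawl_handle 0.68 [113.7, 150.7] 583
{'vertical_fov': 50.66533518906063, 'cx': 324.4795981926154, 'cy': 229.64306260549125, 'T': array([[-0.02814762, -0.98177076,  0.18797308,  0.31901524],
       [-0.99959546,  0.02687816, -0.00929941,  0.10648295],
       [ 0.00407752, -0.1881588 , -0.98213015,  1.06775069],
       [ 0.        ,  0.        ,  0.        ,  1.        ]])}
```

View pics/top1.png

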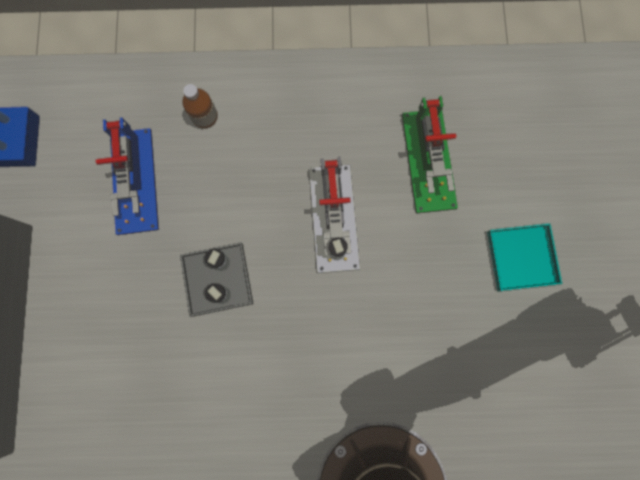

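View pics/side1.png

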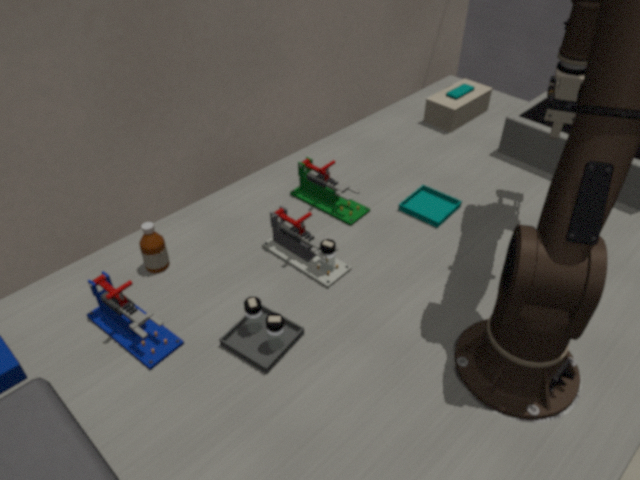

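The top view shows the grey clamp with the vial: cap at (337,247), red crossbar at (335,201). The blue and green clamps are look-alikes. The teal tray is at (524,257).

```bash
python3 - <<'E'
from h import *
t=cv2.imread("pics/top1.png")[:,:,::-1].astype(int)
roi=np.zeros((480,640),bool); roi[150:230,305:365]=1
m=(t[:,:,0]>120)&(t[:,:,1]<60)&roi
ys,xs=np.nonzero(m); 
for r in range(ys.min(),ys.max()+1):
  x=xs[ys==r]; 
  print(r,x.min() if len(x) else 0,x.max() if len(x) else 0,end="; ")
a=atz("top",(320,202.5),.122);b=atz("top",(350,200.8),.122); print(a,b,(a+b)/2)
v=atz("top",(338,246.5),.092); print("vial",v)
hm=(a+b)/2; d=hm[:2]-v[:2]; print(np.linalg.norm(d),np.degrees(np.arctan2(d[1],d[0])),np.degrees(np.arctan2(*(b-a)[[1,0]])))
tt=(t[:,:,1]>110)&(t[:,:,0]<60); ys,xs=np.nonzero(tt); print(xs.mean(),ys.mean(), atz("top",(xs.mean(),ys.mean()),.012))
rc=cv2.minAreaRect(np.c_[xs,ys].astype(np.float32));print(rc)
E
```

```text
161 333 335; 162 326 335; 163 326 335; 164 326 335; 165 326 336; 166 327 333; 167 329 333; 168 328 334; 169 328 334; 170 328 334; 171 328 334; 172 329 334; 173 329 334; 174 329 333; 175 329 333; 176 329 333; 177 329 333; 178 330 334; 179 330 334; 180 330 334; 181 330 334; 182 330 334; 183 330 334; 184 330 334; 185 330 334; 186 330 334; 187 330 334; 188 330 335; 189 330 335; 190 330 335; 191 330 335; 192 330 335; 193 331 335; 194 331 335; 195 331 335; 196 331 336; 197 331 336; 198 331 341; 199 325 348; 200 322 348; 201 320 348; 202 320 342; 203 320 333; [0.55327549 0.10462851 0.122     ] [0.55506969 0.04693974 0.122     ] [0.55417259 0.07578412 0.122     ]
vial [0.47163441 0.07186374 0.092     ]
0.08263122894341773 2.719382268674847 -88.21859558508335
500.9028793418647 239.34986288848262 [ 0.48996282 -0.27603569  0.012     ]
((473.96795654296875, 206.97637939453125), (227.44125366210938, 90.39691925048828), 49.361576080322266)
```

>>> jog_arm([
  [[0.533, -0.457, 0, 0, 0, -1.176, -1], [0.533, -0.457, 0, 0, 0, -1.176, -1], [0.533, -0.457, 0, 0, 0, -1.176, -1], [0.533, -0.457, 0, 0, 0, -1.176, -1], [0.533, -0.457, 0, 0, 0, -1.176, -1], [0.533, -0.457, 0, 0, 0, -1.176, -1], [0.533, -0.457, 0, 0, 0, -1.176, -1], [0.533, -0.457, 0, 0, 0, -1.176, -1], [0.533, -0.457, 0, 0, 0, -1.176, -1], [0.533, -0.457, 0, 0, 0, -1.176, -1]],
])

```text
clock: 1.08
position: [0.437, -0.1841, 0.227]
ee_rot: [2.164, 2.277, -0.0]
force: [2.0, -1.0, 0.2]
width: 1.0
gripper_force: 0.0
```

```bash
cat >> h.py <<'E'
def to(p,yaw=None):
    "tool-axis shift to world TCP p and wz so that tool y has world heading yaw (deg, mod 180)"
    o=observe(); M=R.from_rotvec(o["ee_rot"]).as_matrix()
    print("t",o["clock"],"pos",np.round(o["position"],4),"shift",(M.T@(np.array(p)-o["position"])).round(4))
    y=np.degrees(np.arctan2(M[1,1],M[0,1])); print("z",M[:,2].round(4),"heading",y.round(2))
    if yaw is not None: print("wz",-np.radians((yaw-y+90)%180-90).round(4))
    print("F",np.round(o["force"],2),"w",o["width"],"gf",o["gripper_force"])
E
python3 -c "
from h import *
to((.5545,.0755,.227),2.5)
print(atz('top',(522.5,256.4),.012))"
```

```text
t 1.0833 pos [ 0.437  -0.1841  0.227 ] shift [ 2.533e-01  1.306e-01 -1.000e-04]
z [ 4.e-04 -5.e-04 -1.e+00] heading 2.92
wz 0.0073
F [ 1.96 -0.98  0.23] w 0.9999230400776822 gf 0.0
[ 0.45242825 -0.31808473  0.012     ]
```

>>> jog_arm([
  [[0.253, 0.13, 0, 0, 0, 0.007, -1], [0.253, 0.13, 0, 0, 0, 0.007, -1], [0.253, 0.13, 0, 0, 0, 0.007, -1], [0.253, 0.13, 0, 0, 0, 0.007, -1], [0.253, 0.13, 0, 0, 0, 0.007, -1], [0.253, 0.13, 0, 0, 0, 0.007, -1], [0.253, 0.13, 0, 0, 0, 0.007, -1], [0.253, 0.13, 0, 0, 0, 0.007, -1], [0.253, 0.13, 0, 0, 0, 0.007, -1]],
])

```text
clock: 1.83
position: [0.5556, 0.0751, 0.2264]
ee_rot: [-2.174, -2.266, -0.001]
force: [-0.6, 0.1, -0.2]
width: 0.996
gripper_force: 0.0
```

```bash
python3 -c "
from h import *
w=get_image('wrist'); save(w,'w1.png')
to((.5545,.0755,.227),2.5)
print(proj('wrist',(.5545,.0755,.122)),proj('wrist',(.4716,.0719,.092)))
for d in silhouettes('pawl_handle','wrist'): print(d['p'],d['pixel'])
"
```

```text
t 1.8833 pos [0.5553 0.0729 0.2263] shift [ 0.0026 -0.0007 -0.0007]
z [-7.e-04 -2.e-04 -1.e+00] heading 2.21
wz -0.0051
F [ 0.7   0.06 -0.46] w 0.9950504463841742 gf 0.0
[317.28762068 231.16419801] [212.37545793 221.07436812]
0.8 [347.2, 222.5]
```

View pics/w1.png

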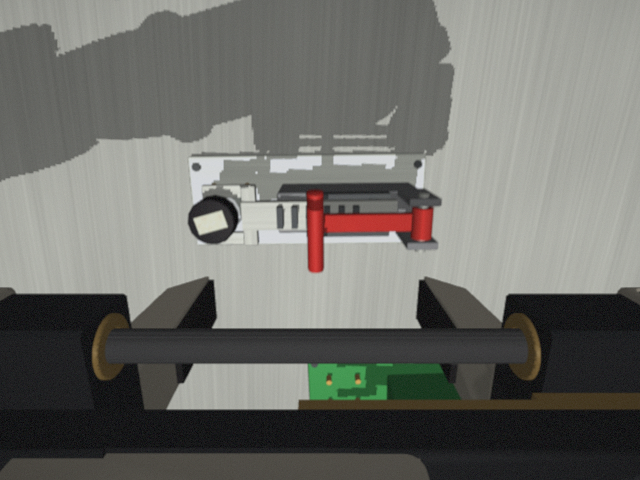

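The wrist view shows the crossbar running from (316,192) to (316,270), with its centre within 1 px of my estimate. The cap is at (213,219), also as predicted. I'll descend and grip.

>>> jog_arm([
  [[0.002, -0.001, 0.04, 0, 0, -0.005, -0.6], [0.002, -0.001, 0.08, 0, 0, -0.005, -0.6], [0.002, -0.001, 0.105, 0, 0, -0.005, -0.6], [0.002, -0.001, 0.115, 0, 0, -0.005, -0.6], [0.002, -0.001, 0.115, 0, 0, -0.005, 1], [0.002, -0.001, 0.115, 0, 0, -0.005, 1], [0.002, -0.001, 0.115, 0, 0, -0.005, 1], [0.002, -0.001, 0.115, 0, 0, -0.005, 1], [0.002, -0.001, 0.115, 0, 0, -0.005, 1], [0.002, -0.001, 0.115, 0, 0, -0.005, 1]],
], force=20)

```text
clock: 2.77
position: [0.555, 0.0746, 0.1128]
ee_rot: [2.174, 2.266, 0.002]
force: [0.2, -0.5, -0.7]
width: 0.414
gripper_force: 0.0
```

```bash
python3 -c "
from h import *
to((.5545,.0755,.110),2.5)"
```

```text
t 2.7667 pos [0.555  0.0746 0.1128] shift [ 0.001  -0.0004  0.0028]
z [ 1.8e-03  1.0e-04 -1.0e+00] heading 2.39
wz -0.0019
F [ 0.19 -0.5  -0.66] w 0.41447648511836 gf 0.0
```

>>> jog_arm([
  [[0.001, 0, 0.002, 0, 0, 0, 1], [0.001, 0, 0.002, 0, 0, 0, 1], [0.001, 0, 0.002, 0, 0, 0, 1], [0.001, 0, 0.002, 0, 0, 0, 1], [0.001, 0, 0.002, 0, 0, 0, 1], [0.001, 0, 0.002, 0, 0, 0, 1]],
])

```text
clock: 3.27
position: [0.555, 0.0756, 0.1098]
ee_rot: [2.174, 2.267, 0.002]
force: [3.7, -0.0, -3.1]
width: 0.126
gripper_force: 20.0
```

```bash
python3 -c "
from h import *
to((.5545,.0755,.110),2.5)"
```

```text
t 3.2667 pos [0.555  0.0756 0.1098] shift [-0.0001 -0.0005 -0.0002]
z [ 1.1e-03  4.0e-04 -1.0e+00] heading 2.4
wz -0.0017
F [ 3.74 -0.04 -3.06] w 0.12634792609283263 gf 19.996288418769836
```

>>> jog_arm([
  [[0, 0.001, -0.004, 0, 0, 0, 1], [0, 0.0026, -0.008, 0, 0, 0, 1], [0, 0.004, -0.012, 0, 0, 0, 1], [0, 0.006, -0.016, 0, 0, 0, 1], [0, 0.008, -0.02, 0, 0, 0, 1], [0, 0.01, -0.023, 0, 0, 0, 1], [0, 0.01, -0.023, 0, 0, 0, 1], [0, 0.01, -0.023, 0, 0, 0, 1], [0, 0.01, -0.023, 0, 0, 0, 1], [0, 0.01, -0.023, 0, 0, 0, 1]],
])

```text
clock: 4.1
position: [0.564, 0.076, 0.1324]
ee_rot: [-2.174, -2.267, 0.001]
force: [3.4, 1.5, -5.7]
width: 0.121
gripper_force: 20.6
```

>>> jog_arm([
  [[0, 0, 0, 0, 0, 0, 1], [0, 0, 0, 0, 0, 0, 1], [0, 0, 0, 0, 0, 0, 1], [0, 0, 0, 0, 0, 0, 1]],
])

```text
clock: 4.43
position: [0.5641, 0.076, 0.1326]
ee_rot: [-2.174, -2.268, 0.0]
force: [3.0, 1.5, -5.2]
width: 0.123
gripper_force: 20.7
```

```bash
python3 -c "
from h import *
to((.5545,.0755,.110),2.5)
save(get_image('wrist'),'w2.png');t=get_image('top'); 
save(cv2.resize(t[130:290,270:410],(700,800))[:560],'t2.png')"
```

```text
t 4.4333 pos [0.5641 0.076  0.1326] shift [-0.0001 -0.0096  0.0226]
z [-3.e-04 -0.e+00 -1.e+00] heading 2.41
wz -0.0016
F [ 2.96  1.53 -5.24] w 0.12302907865989612 gf 20.711443796753883
```

View pics/w2.png

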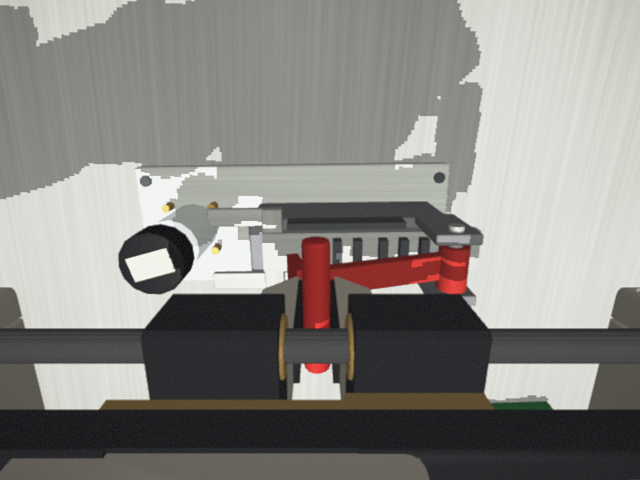

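The bar is back: the fork arms, at (210–265, 215–280), are clear of the vial, which still stands in place. I'll lower the pawl and release it.

>>> jog_arm([
  [[0, -0.004, 0.007, 0, 0, 0, 1], [0, -0.007, 0.015, 0, 0, 0, 1], [0, -0.01, 0.021, 0, 0, 0, 1], [0, -0.01, 0.022, 0, 0, 0, -0.3], [0, -0.01, 0.022, 0, 0, 0, -0.3], [0, -0.01, 0.022, 0, 0, 0, -0.3], [0, -0.01, 0.022, 0, 0, 0, -0.3], [0, -0.01, 0.0, 0, 0, 0, -0.3], [0, -0.01, -0.03, 0, 0, 0, -0.3], [0, -0.01, -0.07, 0, 0, 0, -0.3]],
])

```text
clock: 5.37
position: [0.5525, 0.0749, 0.2016]
ee_rot: [-2.172, -2.265, 0.006]
force: [0.7, 0.5, 0.6]
width: 0.578
gripper_force: 0.0
```

```bash
python3 -c "
from h import *
to((.4716,.0719,.20),92.5)"
```

```text
t 5.3667 pos [0.5525 0.0749 0.2016] shift [ 0.0004 -0.0809  0.0021]
z [-5.2e-03 -7.0e-04 -1.0e+00] heading 2.41
wz 1.5692
F [0.66 0.52 0.64] w 0.5777792147339486 gf 0.0
```

>>> jog_arm([
  [[0, -0.081, 0, 0, 0, 1.567, -0.3], [0, -0.081, 0, 0, 0, 1.567, -0.3], [0, -0.081, 0, 0, 0, 1.567, -0.3], [0, -0.081, 0, 0, 0, 1.567, -0.3], [0, -0.081, 0, 0, 0, 1.567, -0.3], [0, -0.081, 0, 0, 0, 1.567, -0.3], [0, -0.081, 0, 0, 0, 1.567, -0.3], [0, -0.081, 0, 0, 0, 1.567, -0.3], [0, -0.081, 0, 0, 0, 1.567, -0.3], [0, -0.081, 0, 0, 0, 1.567, -0.3]],
])

```text
clock: 6.2
position: [0.4732, 0.0721, 0.2028]
ee_rot: [3.092, 0.557, -0.0]
force: [0.3, 0.1, -0.1]
width: 0.65
gripper_force: 0.0
```

```bash
python3 -c "
from h import *
to((.4716,.0719,.20),92.5)"
```

```text
t 6.2 pos [0.4732 0.0721 0.2028] shift [-0.0016 -0.0004  0.0028]
z [-1.e-04 -1.e-04 -1.e+00] heading -69.57
wz 0.3129
F [ 0.31  0.06 -0.1 ] w 0.6501838368283568 gf 0.0
```

>>> jog_arm([
  [[-0.0015, 0, 0, 0, 0, 0.313, -0.3], [-0.0015, 0, 0, 0, 0, 0.313, -0.3], [-0.0015, 0, 0, 0, 0, 0.313, -0.3], [-0.0015, 0, 0, 0, 0, 0.313, -0.3], [-0.0015, 0, 0, 0, 0, 0.313, -0.3]],
])

```text
clock: 6.62
position: [0.4719, 0.0716, 0.2028]
ee_rot: [3.14, 0.082, -0.0]
force: [-1.3, -0.9, -0.6]
width: 0.648
gripper_force: 0.0
```

```bash
python3 -c "
from h import *
save(get_image('wrist'),'w3.png'); get_image('top')
to((.4716,.0719,.068),92.5)
print(proj('wrist',(.4716,.0719,.092)))
for c in ('wrist','top'):
  for d in silhouettes('vial',c): print(c,d['p'],d['pixel'],cv2.boundingRect(d['mask'].astype('uint8')))
"
```

```text
t 6.7167 pos [0.4719 0.0716 0.2027] shift [-0.0003 -0.0003  0.1347]
z [-1.e-04 -1.e-04 -1.e+00] heading -87.01
wz 0.0086
F [-0.02  0.18 -0.47] w 0.648872743881359 gf 0.0
[316.72361287 229.3798045 ]
wrist 0.8 [313.7, 225.2] (289, 189, 51, 65)
wrist 0.74 [636.7, 280.7] (634, 261, 6, 26)
```

View pics/w3.png

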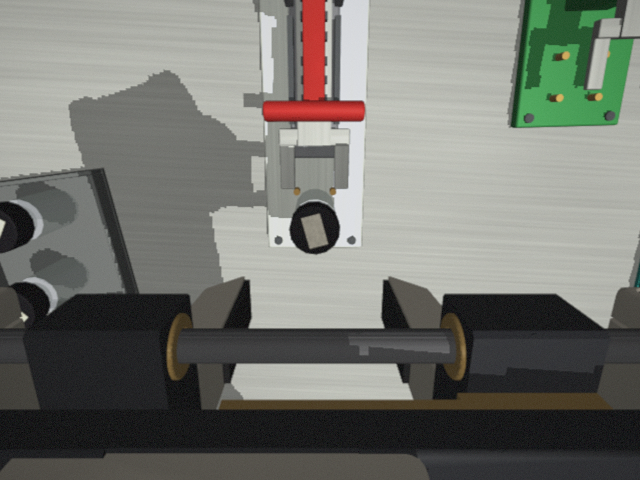

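The cap is at (315,228), within 2 px of the prediction, and the fork is well back. I'll descend and grip the cap.

>>> jog_arm([
  [[0, 0, 0.04, 0, 0, 0.008, -0.3], [0, 0, 0.08, 0, 0, 0.008, -0.3], [0, 0, 0.12, 0, 0, 0.008, -0.3], [0, 0, 0.138, 0, 0, 0.008, -0.3], [0, 0, 0.138, 0, 0, 0.008, 1], [0, 0, 0.138, 0, 0, 0.008, 1], [0, 0, 0.138, 0, 0, 0.008, 1], [0, 0, 0.138, 0, 0, 0.008, 1], [0, 0, 0.138, 0, 0, 0.008, 1], [0, 0, 0.138, 0, 0, 0.008, 1]],
], force=20)

```text
clock: 7.65
position: [0.4734, 0.072, 0.0663]
ee_rot: [-3.14, -0.066, -0.005]
force: [0.3, 1.9, 8.0]
width: 0.408
gripper_force: 20.0
```

```bash
python3 -c "
from h import *
to((.4716,.0719,.20),92.5)"
```

```text
t 7.65 pos [0.4734 0.072  0.0663] shift [-1.300e-03 -1.000e-04 -1.337e-01]
z [ 3.4e-03  7.0e-04 -1.0e+00] heading -87.61
wz -0.0019
F [0.3  1.91 8.04] w 0.4080338801449714 gf 20.00083565711975
```

>>> jog_arm([
  [[0, 0, -0.01, 0, 0, 0, 1], [0, 0, -0.03, 0, 0, 0, 1], [0, 0, -0.06, 0, 0, 0, 1], [0, 0, -0.1, 0, 0, 0, 1], [0, 0, -0.14, 0, 0, 0, 1], [0, 0, -0.14, 0, 0, 0, 1]],
])

```text
clock: 8.15
position: [0.4755, 0.0727, 0.2128]
ee_rot: [-3.139, -0.066, -0.018]
force: [0.9, 0.6, -0.8]
width: 0.408
gripper_force: 20.0
```

```bash
python3 -c "
from h import *
to((.4524,-.318,.206))
save(get_image('side'),'s2.png');get_image('top')
for d in silhouettes('tray','top'):
  m=d['mask'].astype('uint8'); c=max(cv2.findContours(m,0,2)[0],key=cv2.contourArea); r=cv2.minAreaRect(c)
  print(d['p'],r,atz('top',r[0],.016))"
```

```text
t 8.15 pos [0.4755 0.0727 0.2128] shift [-0.0395  0.3894  0.0056]
z [ 0.0113  0.0024 -0.9999] heading -87.6
F [ 0.9   0.58 -0.78] w 0.4084993062242242 gf 19.999807476997375
0.68 ((523.93994140625, 256.5799560546875), (64.77098083496094, 67.88224792480469), 81.8698959350586) [ 0.45146046 -0.31945704  0.016     ]
```

View pics/s2.png

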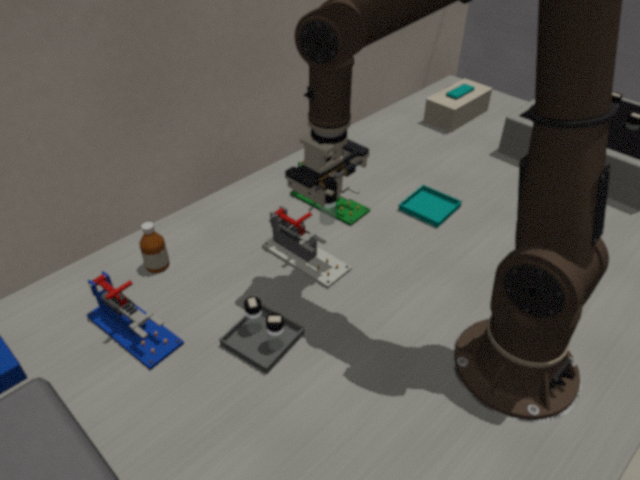

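The vial hangs upright in the gripper at (330,205). Next I'll move over the teal tray at (430,205).

>>> jog_arm([
  [[-0.04, 0.39, 0, 0, 0, 0, 1], [-0.04, 0.39, 0, 0, 0, 0, 1], [-0.04, 0.39, 0, 0, 0, 0, 1], [-0.04, 0.39, 0, 0, 0, 0, 1], [-0.04, 0.39, 0, 0, 0, 0, 1], [-0.04, 0.39, 0, 0, 0, 0, 1], [-0.04, 0.39, 0, 0, 0, 0, 1], [-0.04, 0.39, 0, 0, 0, 0, 1], [-0.04, 0.39, 0, 0, 0, 0, 1], [-0.04, 0.39, 0, 0, 0, 0, 1]],
])

```text
clock: 9.13
position: [0.4452, -0.3257, 0.203]
ee_rot: [3.14, 0.056, -0.006]
force: [0.3, -0.9, -1.0]
width: 0.405
gripper_force: 20.0
```

>>> jog_arm([
  [[0, 0, 0, 0, 0, 0, 1], [0, 0, 0, 0, 0, 0, 1], [0, 0, 0, 0, 0, 0, 1]],
])

```text
clock: 9.38
position: [0.4478, -0.3182, 0.2034]
ee_rot: [-3.139, -0.067, 0.003]
force: [0.4, 0.2, -1.1]
width: 0.405
gripper_force: 20.0
```

```bash
python3 -c "
from h import *
save(get_image('wrist'),'w4.png')
to((.4515,-.319,.058))
print(proj('wrist',(.4515,-.319,.004)))"
```

```text
t 9.4333 pos [ 0.4482 -0.3179  0.2038] shift [0.0035 0.0015 0.1458]
z [-0.0015  0.0017 -1.    ] heading -87.5
F [-0.06  0.94 -0.18] w 0.4081483676135543 gf 20.00001758337021
[318.67143749 199.84957394]
```

View pics/w4.png

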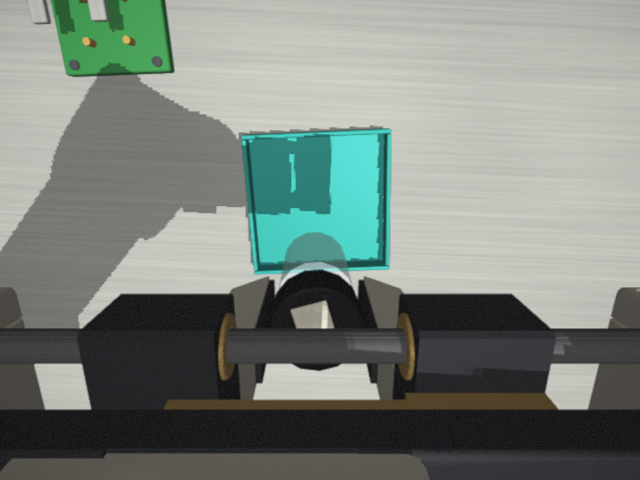

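The tray's centre is at (318,200), as predicted. I'll lower the vial.

>>> jog_arm([
  [[0.003, 0.001, 0.03, 0, 0, 0, 1], [0.003, 0.001, 0.06, 0, 0, 0, 1], [0.003, 0.001, 0.09, 0, 0, 0, 1], [0.003, 0.001, 0.11, 0, 0, 0, 1], [0.003, 0.001, 0.125, 0, 0, 0, 1], [0.003, 0.001, 0.135, 0, 0, 0, 1], [0.003, 0.001, 0.139, 0, 0, 0, 1], [0.003, 0.001, 0.141, 0, 0, 0, 1], [0.003, 0.001, 0.141, 0, 0, 0, 1], [0.003, 0.001, 0.141, 0, 0, 0, 1]],
])

```text
clock: 10.27
position: [0.452, -0.3208, 0.0646]
ee_rot: [3.14, 0.066, 0.002]
force: [-0.0, -0.2, -0.4]
width: 0.409
gripper_force: 20.0
```

```bash
python3 -c "
from h import *
to((.4515,-.319,.058))"
```

```text
t 10.2667 pos [ 0.452  -0.3208  0.0646] shift [-0.0004 -0.0018  0.0066]
z [ 1.3e-03 -7.0e-04 -1.0e+00] heading -87.59
F [-0.05 -0.22 -0.39] w 0.4091226657145108 gf 19.99987006187439
```

>>> jog_arm([
  [[0, 0, 0.002, 0, 0, 0, 1], [0, 0, 0.003, 0, 0, 0, 1], [0, 0, 0.004, 0, 0, 0, 1], [0, 0, 0.005, 0, 0, 0, 1], [0, 0, 0.006, 0, 0, 0, 1], [0, 0, 0.007, 0, 0, 0, 1], [0, 0, 0.007, 0, 0, 0, 1]],
])

```text
clock: 10.85
position: [0.4521, -0.3206, 0.0582]
ee_rot: [3.14, 0.066, 0.002]
force: [-3.0, 2.4, 16.7]
width: 0.408
gripper_force: 20.0
```

The force reading shows the vial is on the floor. I'll ease off, open and retreat.

>>> jog_arm([
  [[0, 0, -0.0005, 0, 0, 0, 1], [0, 0, -0.001, 0, 0, 0, 0.0], [0, 0, -0.001, 0, 0, 0, -0.4], [0, 0, -0.001, 0, 0, 0, -0.4], [0, 0, -0.001, 0, 0, 0, -0.4], [0, 0, -0.001, 0, 0, 0, -0.4], [0, 0, -0.02, 0, 0, 0, -0.4], [0, 0, -0.05, 0, 0, 0, -0.4], [0, 0, -0.09, 0, 0, 0, -0.4], [0, 0, -0.13, 0, 0, 0, -0.4]],
])

```text
clock: 11.68
position: [0.4505, -0.3202, 0.1875]
ee_rot: [-3.14, -0.066, 0.003]
force: [0.5, -1.1, -0.5]
width: 0.699
gripper_force: 0.0
```

>>> jog_arm([
  [[-0.05, 0, 0, 0, 0, 0, -0.4], [-0.1, 0, 0, 0, 0, 0, -0.4], [-0.1, 0, 0, 0, 0, 0, -0.4], [-0.1, 0, 0, 0, 0, 0, -0.4], [-0.1, 0, 0, 0, 0, 0, -0.4], [-0.1, 0, 0, 0, 0, 0, -0.4]],
])

```text
clock: 12.18
position: [0.3523, -0.3248, 0.1869]
ee_rot: [3.141, 0.066, 0.001]
force: [0.9, 0.2, -0.2]
width: 0.698
gripper_force: 0.0
```

```bash
python3 -c "
from h import *
to((.4515,-.319,.058))
a=get_image('side')[160:280,250:480]; b=get_image('top')[140:300,300:580]
a=cv2.resize(a,(560,292),interpolation=2); b=cv2.resize(b,(525,300),interpolation=2)
o=np.zeros((592,560,3),np.uint8); o[:292]=a; o[292:,:525]=b; save(o,'end.png')"
```

```text
t 12.1833 pos [ 0.3523 -0.3248  0.1869] shift [ 0.0992 -0.0016  0.129 ]
z [ 9.e-04 -2.e-04 -1.e+00] heading -87.59
F [ 0.88  0.21 -0.22] w 0.6982101705629377 gf 0.0
```

View pics/end.png

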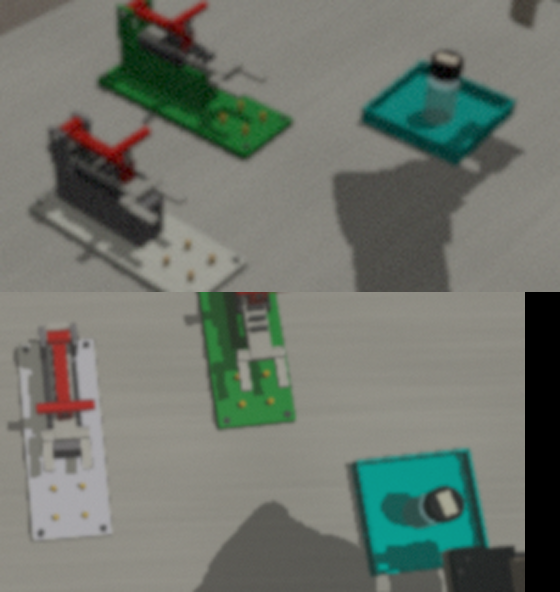

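The vial stands upright in the teal tray (cap at (445,65) in the side crop), the bar is back, and the gripper is clear.

```bash
python3 -c "
from h import *
print(sign_off())"
```

```text
the job is handed in; nothing more can be done
None
```

The job is handed in: I lifted the pawl and the bar slid back, then I stood the vial upright on the teal tray's floor and moved the gripper clear, all in about 12 s; the sign-off gave no verdict.

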